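# Rock the tight transit plug out of the pump casing

## Robot

A 7-joint arm with a two-finger parallel gripper is mounted at the origin on a cart in front of the work surface, level with it; the furniture and walls round the work are solid. World frame = base frame: x ahead of the robot, y to its left, z up, the work surface at z = 0. Lengths are in m, angles in rad, forces in N, time in s.
With the tool pointing down it reaches from about 0.425 to 0.925 m from the base axis. Payload 6.8 kg.
Tool frame: the origin (TCP) lies at the very end of the fingers, on their centre line; the grasp point (between the pads) lies 19 mm behind it; z points along the fingers, y is the line along which they close (so a half turn about z gives the same grasp; the last joint's range is limited). The gripper opens to 85 mm and grips with 20 to 120 N. Pads are 22 mm wide; open, the fingers measure 114 mm over their backs; the gripper's body (76 mm by 85 mm) begins 54 mm behind the grasp point. The pads swing forward as they close: fully open they stand 13 mm farther back than shut.
Start: joints at [1.205, 0.477, 0.022, 1.555, -0.011, 1.109, -0.083], TCP at [0.172, -0.653, 0.203] pointing down, gripper open.
Joint ranges: [-2.96, 2.96], [-0.34, 2.1], [-1.41, 1.46], [0.24, 2.44], [-1.37, 4.51], [0.17, 1.92], [-2.96, 2.96]. Speed limits (rad/s): [2.39, 2.39, 3.14, 3.14, 3.14, 3.14, 3.14].

## Interface

Orientations are given as a unit quaternion [w, x, y, z].
In Python, from station import get_obs, read_camera, hand_in gives the robot as it stands.
- The arm moves only by the tool arm_command, never from a script. Its argument "commands" is one flat list of numbers, 7 for each row, row after row: the shift along the tool's x, y, z in m, then the turn, a rotation vector about the tool's x, y, z in degrees, then the opening, from 0 (shut) to 1 (fully open). In form: [tx, ty, tz, rx, ry, rz, fingers, tx, ty, tz, rx, ry, rz, fingers, ...]. A call has 1 to 8 rows; each row is the pose to reach, as a shift and turn from the pose commanded when the call began, along the tool's axes at that moment; what a row does not reach only later rows make up. A row lasts 1/10 s, in which the tool goes at most 50 mm and 8.59 degrees, less where a joint would pass 70% of its speed; a pose out of reach is approached as far as the arm can. A call with a gripper value outside its range is refused whole. The fingers move at their own pace and stop on an object; "force" is the grip in N (left out, the last holds). Time passes only in rows, so rows that repeat a pose let the fingers close. It gives the time, the measured TCP pose, the force, the opening and the grip force at its end, in the units of the state.
- get_obs(): the state, without advancing time (a new reading comes with each control period).
- read_camera(name): name is "side" or "top"; returns a dict with "img" (480x640x3 uint8, red, green, blue), "camera_matrix" (3x3 intrinsics, pixels), "k1" (the pictures are not rectified: a ray, as slopes to the right and down, at radius r is drawn at 1 + k1 r^2 times it, then the intrinsics apply), "pose" (4x4, takes a point from camera to world coordinates). Camera axes: x right, y down, z forward; pixel columns grow to the right and rows downward; lengths in m; the calibration is good to about 2 mm. A picture is of the moment at which its call begins. There is no depth.
- hand_in(): hands the job in; it is judged then, once.
The state is a dict: "t": time; "q": joint angles; "joint_vel": joint speeds; "joint_torque": joint torques, N m; "eef_pos": TCP position; "tool_rot": TCP orientation; "contact_force": force on the tool from outside, world axes, zero at the start; "torque": the same for the moment, N m; "gripper_width": opening from 0.0 (shut) to 1.0 (fully open); "grasp_force": force on a finger pad.
Only numpy, scipy, OpenCV 4.12 (cv2) and the standard library are available. Lean on these libraries where they do the work, as an engineer would, in place of code of your own. Each camera call takes 0.05 s, during which the arm holds its last target. There are 200 camera calls.

## Task

Take the ribbed rubber plug out of the port in the top of the pump casing and stand it upright on its foot in the cardboard tray. The plug is tight: a straight pull only lifts the casing, which must stay on its locating dowels; rocked from side to side under a light pull, the plug walks out. Leave the tape measure, the bit box and the masking tape where they are.

Things in the scene. Friction and masses are not known exactly. Their poses are not given: they have to be found in the camera images.
- plug_grip (a point): Centre of the black rubber plug's upright slab grip: 42 mm along x, 24 mm along y, 56 mm tall. This point is 28 mm below the top, 28 mm above the flange, 70 mm above the foot. z points up out of the port. The plug (98 mm tall, 0.11 to 0.18 kg) is to be rocked in y, the thin direction of the grip, that is, turned to and fro about its x axis.
- plug_flange (a point): Centre of the underside of the plug's flange, which rests on the casing's top face when the plug is home; axes as plug_grip. The flange is 58 mm (x) by 60 mm (y), 8 mm thick; its +y and -y edges serve as fulcrum when the plug is tilted. A tilt of about 0.2 rad frees an upper rib, about 0.28 rad a lower one; pushing down snaps ribs back in.
- plug_foot (a point): Centre of the flat foot of the plug, 34 mm below the flange; axes as plug_grip. The shank between them is 40 mm (x) by 35 mm (y), 41 mm over its ribs: on the +y and on the -y side two rounded ribs, 7 and 19 mm above the foot, 3 mm proud. With the foot level with the casing's top face the plug is out.
- lips (a point): Point midway between the two sprung lips, one on the port's +y and one on its -y side, 8 mm below the mouth, hidden under the flange. With the plug home both ribs of each side are below its lip: that side must rise about 7 mm for its upper rib to snap past, 12 mm more for the lower. A lip resists a rising rib with some 7 to 13 N; the sides differ.
- port (a point): Centre of the port's mouth, 43 mm (x) by 48 mm (y) and 50 mm deep, in the flat top of the pale metal casing, 98 mm above the bench. The casing is 90 mm (x) by 124 mm (y) by 80 mm tall, 176 mm over its end ears, on a fixed plywood board 130 x 190 x 18 mm. The port lets the plug tilt about 0.3 rad to either side in y, hardly at all in x.
- casing (a joint): How far the casing has been lifted off its board, in m: 0 is down. Two dowels 12 mm tall guide it; nothing else holds it down but its own weight, 0.65 to 0.85 kg (6.4 to 8.3 N).
- tray: Open kraft cardboard tray, fixed, 210 x 210 mm outside, walls 3 mm thick and 48 mm high (23 mm on its -x side). Origin at the centre of its underside; the inner floor is 3 mm above it.
- tape_measure: Yellow tape measure 60 x 68 x 40 mm, a bystander; origin at the centre of its underside.
- bit_box: Small dark blue box 46 x 70 x 24 mm, a bystander; origin at the centre of its underside.
- masking_tape: Roll of masking tape lying flat, 93 mm across, 24 mm high, a bystander; origin at the centre of its underside.
- saw_arm (a point): Underside of the near end of the radial arm saw's beam, a fixed obstacle: the beam runs from here away from the robot and to its left, towards x = 1.16, y = 0, 0.34 to 0.44 m above the bench; the motor hanging under it (x 0.59 to 0.74, y -0.35 to -0.22) comes down to 0.17 m. Pass nearer the robot than its end.

How it is judged:
On the way:
1. the plug is drawn out of the port: its foot is above the casing's top face (z of plug_foot in the frame of port above 0.003 m), for 0.1 s.
At the end, for the whole second after the job is handed in: The plug stands upright (within 0.12 rad) at rest on its foot on the floor of the tray, released, and the casing is down on its board (within 3 mm) (x of plug_foot in the frame of tray between -0.095 and 0.095 m and y of plug_foot in the frame of tray between -0.095 and 0.095 m and z of plug_foot in the frame of tray below 0.008 m and angle between plug_grip's own z axis and vertical below 0.12 rad and linear speed of plug below 0.02 m/s and value of joint casing below 0.003 m); the robot touches nothing.
It fails at once if the casing is lifted off its dowels (more than 12 mm) (value of joint casing above 0.012 m).
It fails at once if the tape measure, the bit box or the masking tape is moved by more than 30 mm (distance of any of tape_measure, bit_box, masking_tape from where it was at the start of the episode above 0.03 m).
It also fails if it takes over 61 s, if anything falls off the work surface, if the arm or the gripper's body presses on something with over 40 N, if the wrist force passes 120 N, or if a joint passes its speed limit or range.

## Working session

There is one attempt and no reset: what is moved stays moved. The work goes in short steps, Python scripts to look and compute and a tool call to move; the robot and the scene stay as the last step left them, time stands still between calls to the robot, and variables do not carry over. Pictures are saved under pics/ and viewed, at most 10 in all, crops included, and the job is handed in when it is done.

Besides the shell and the picture viewer there is one more tool, called after ">>>" as name(argument=value, ...) on one line, values as JSON. arm_command: Moves the arm, as the interface text tells. Its arguments: {"type":"object","properties":{"commands":{"type":"array","items":{"type":"number"}},"force":{"type":"number"}},"required":["commands"]}

```bash
mkdir -p pics; ls
python3 - <<'E'
from station import *
import cv2
o=get_obs();print({k:(v if not hasattr(v,'round') else v) for k,v in o.items()})
for n in("top","side"):
    c=read_camera(n);cv2.imwrite(f"pics/{n}0.png",c["img"][:,:,::-1]);print(n,c["camera_matrix"],c["k1"],c["pose"])
E
```

```text
pics
{'t': 0.0, 'q': array([ 1.20485838,  0.4778113 ,  0.02233679,  1.55645995, -0.01151297,
        1.1092775 , -0.08310908]), 'joint_vel': array([-8.65623710e-05, -7.87634150e-05, -1.76213538e-03,  7.80582111e-04,
       -8.21956847e-04,  1.06625481e-03, -3.04743405e-04]), 'joint_torque': array([ 1.43109742e-05, -5.96446967e+01,  1.60806444e+00, -2.81193674e+01,
        1.25107021e-02,  9.48536064e-03, -1.00487844e-05]), 'eef_pos': array([ 0.17194241, -0.65206876,  0.2021146 ]), 'tool_rot': array([-8.96457168e-04,  9.91700443e-01,  1.28566701e-01, -1.78446911e-04]), 'contact_force': array([-0.2103703 ,  0.81931876, -0.06662155]), 'torque': array([-0.00218601, -0.02954468, -0.00520469]), 'grasp_force': 0.0, 'gripper_width': 1.0023474928918263}
top [[541.97420196   0.         320.98923851]
 [  0.         541.97420196 235.25360036]
 [  0.           0.           1.        ]] -0.020365661224500103 [[ 0.0122029  -0.99308645  0.11674925  0.34633741]
 [-0.99989817 -0.01125516  0.00877358  0.01253422]
 [-0.0073989  -0.11684443 -0.99312267  1.59095802]
 [ 0.          0.          0.          1.        ]]
side [[568.60088084   0.         323.86000001]
 [  0.         568.60088084 238.57101453]
 [  0.           0.           1.        ]] 0.015769343852442594 [[ 0.72504405 -0.32066767  0.60949435 -0.56064693]
 [-0.68859946 -0.32223026  0.64961407 -1.13541341]
 [-0.01191271 -0.8906963  -0.45444272  1.01937363]
 [ 0.          0.          0.          1.        ]]
```

View pics/top0.png

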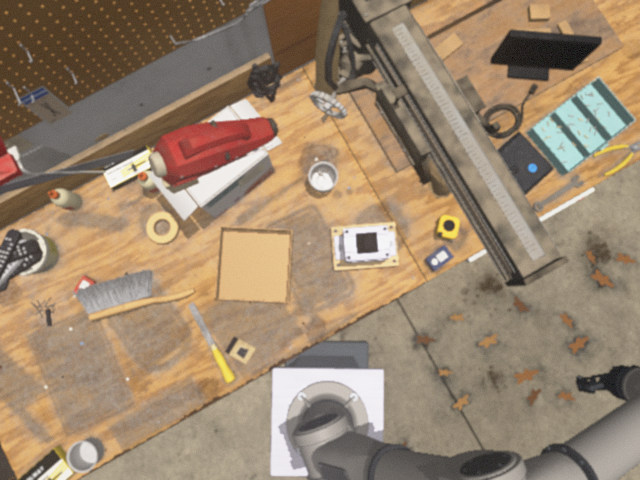

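View pics/side0.png

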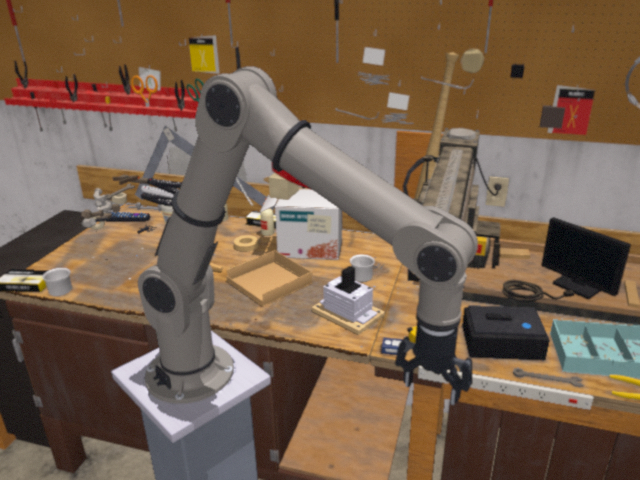

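Top view: the plug (black) sits at about (367,243) on the casing and board at (365,245). The tray is at (255,265), the tape measure at (448,227), the bit box at (439,259) and the masking tape at (162,228). The saw beam's near end is at about (520,280). Next I measure these.

```bash
cat > h.py <<'E'
import numpy as np,cv2
from station import *
def rays(c,px):
    K=c["camera_matrix"];P=c["pose"]
    px=np.atleast_2d(np.float64(px)); d=(px-K[:2,2])/np.array([K[0,0],K[1,1]])
    u=d.copy()
    for _ in range(5): u=d/(1+c["k1"]*(u**2).sum(1,keepdims=True))
    return P[:3,3],np.c_[u,np.ones(len(u))]@P[:3,:3].T
def onplane(c,px,z):
    o,r=rays(c,px); return o+r*((z-o[2])/r[:,2])[:,None]
def proj(c,p):
    P=c["pose"];q=(np.atleast_2d(p)-P[:3,3])@P[:3,:3];u=q[:,:2]/q[:,2:]
    u=u*(1+c["k1"]*(u**2).sum(1,keepdims=True));K=c["camera_matrix"]
    return u*[K[0,0],K[1,1]]+K[:2,2]
E
python3 - <<'E'
from h import *
c=read_camera("top");im=c["img"]
hsv=cv2.cvtColor(im,cv2.COLOR_RGB2HSV);g=im.max(2)
def big(m,roi,z,name):
    M=np.zeros(m.shape,np.uint8);x0,y0,x1,y1=roi;M[y0:y1,x0:x1]=m[y0:y1,x0:x1]
    cs,_=cv2.findContours(M,cv2.RETR_EXTERNAL,cv2.CHAIN_APPROX_NONE)
    k=max(cs,key=cv2.contourArea)
    w=onplane(c,k.reshape(-1,2),z)[:,:2].astype(np.float32)*1000
    print(name,[np.round(v,1) for v in cv2.minAreaRect(w)], cv2.minAreaRect(k))
big((g<70).astype(np.uint8),(345,225,390,265),0.15,"plug")
big(((hsv[...,1]<45)&(g>110)).astype(np.uint8),(330,220,400,272),0.098,"casing")
big(((hsv[...,1]>90)&(hsv[...,0]<25)&(g>140)).astype(np.uint8),(213,222,296,308),0.045,"tray")
a=np.hstack([cv2.resize(im[215:275,325:405],None,fx=5,fy=5,interpolation=cv2.INTER_CUBIC),cv2.resize(im[210:310,205:305],(300,300))])
s=read_camera("side");b=cv2.resize(s["img"][250:340,300:420],None,fx=3,fy=3,interpolation=cv2.INTER_CUBIC)
b=np.hstack([b,np.zeros((270,340,3),np.uint8)])
cv2.imwrite("pics/z1.png",np.vstack([a,b])[:,:,::-1])
E
```

```text
plug [array([474.6, -79.3]), array([0., 0.]), np.float64(0.0)] ((360.0, 251.0), (0.0, 0.0), 0.0)
casing [array([499.6, -94.9]), array([ 98.7, 169.7]), np.float64(5.0)] ((364.51727294921875, 243.70692443847656), (35.5434684753418, 61.3706169128418), 85.2363510131836)
tray [array([442.9, 217.8]), array([244.5, 236.8]), np.float64(1.0)] ((254.0, 264.5), (85.0, 82.0), 90.0)
```

View pics/z1.png

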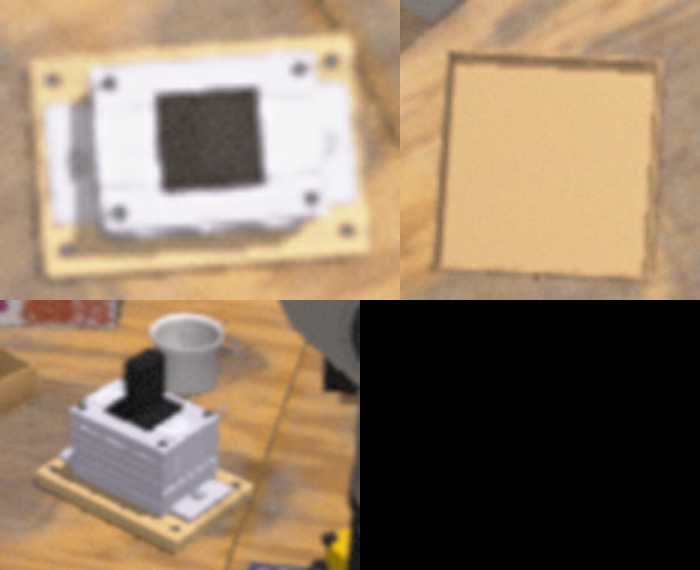

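The enlarged crops show the flange as a dark quad about (356.5,233)–(377.5,252) in the top image, and the casing is yawed a few degrees. In the side image the grip top is at about (348,269). I'll convert these to positions now.

Run:
```python
from h import *
c=read_camera("top");s=read_camera("side")
def rect(px,z,n):
    w=onplane(c,px,z)[:,:2]*1000;e=w-np.roll(w,-1,0);print(n,w.mean(0).round(1),np.linalg.norm(e,axis=1).round(),np.degrees(np.arctan2(e[:,1],e[:,0])).round(1))
f=lambda q:np.array(q)/5+[325-.4,215-.4]
rect(f([(28,62),(352,36),(370,250),(45,277)]),.018,"board")
rect(f([(108,83),(299,69),(311,199),(119,213)]),.098,"bolts")
g=c["img"].max(2)
m=np.zeros(g.shape,np.uint8);m[228:258,350:385]=(g[228:258,350:385]<130)
k=max(cv2.findContours(m,0,1)[0],key=cv2.contourArea)
print(cv2.minAreaRect(k));rect(cv2.boxPoints(cv2.minAreaRect(k)),.106,"flange")
rect(np.array([(448,52),(662,62),(655,277),(435,270)])/3+[205-400/3,210],.045,"tray")
hs=s["img"].max(2);m=np.zeros(g.shape,np.uint8);m[262:296,334:364]=hs[262:296,334:364]<60
k=max(cv2.findContours(m,0,1)[0],key=cv2.contourArea);k=k.reshape(-1,2);print(k[:,0].min(),k[:,0].max(),k[:,1].min(),k[:,1].max())
for r in range(264,294,2): x=np.where(m[r])[0];print(r,x.min() if len(x) else 0,x.max() if len(x) else 0,end=';')
# predicted side silhouette of grip at board centre
p=onplane(c,f([(28,62),(352,36),(370,250),(45,277)]),.018).mean(0)
for n,q,z in(("tape",(448,227),.04),("bit",(439,259),.024),("mask",(162,228),.024)):print(n,onplane(c,q,z)[0].round(3))
a=np.radians(5)
for dx in(-21,21):
  for dy in(-12,12):
    w=[p[0]+(dx*np.cos(a)-dy*np.sin(a))/1e3,p[1]+(dx*np.sin(a)+dy*np.cos(a))/1e3]
    print(proj(s,[*w,.162]).round(1),proj(s,[*w,.106]).round(1))
```

```text
board [ 501.9 -100.3] [190. 126. 189. 126.] [  95.3    4.6  -84.6 -174.9]
bolts [ 502.3 -100.4] [106.  73. 106.  73.] [  94.9    5.2  -85.2 -174.8]
((366.46722412109375, 242.63934326171875), (19.103042602539062, 19.646257400512695), 84.80557250976562)
flange [501.9 -99.8] [54. 53. 54. 53.] [  95.9    5.2  -84.1 -174.6]
tray [440.9 213.8] [206. 205. 209. 208.] [ 87.9  -0.8 -91.1 178.5]
337 358 267 292
264 0 0;266 0 0;268 348 353;270 344 354;272 342 354;274 342 354;276 342 353;278 343 353;280 342 353;282 342 353;284 339 356;286 337 358;288 339 355;290 344 352;292 349 349;tape [ 0.557 -0.34   0.04 ]
bit [ 0.465 -0.316  0.024]
mask [0.547 0.492 0.024]
[[345.  272.3]] [[345.  288.4]]
[[338.9 269.7]] [[338.9 285.6]]
[[353.9 266.9]] [[353.7 282.8]]
[[347.8 264.4]] [[347.6 280.2]]
```

```bash
cat >> h.py <<'E'
from scipy.spatial.transform import Rotation as R
def rot(q): return R.from_quat(np.r_[q[1:],q[0]])
PX,PY,YAW=.502,-.100,5.0
def target_rot(tilt=0): # tool down, x along plug x, then tilted about plug +x by tilt (deg)
    x=np.array([np.cos(np.radians(YAW)),np.sin(np.radians(YAW)),0])
    return R.from_rotvec(np.radians(tilt)*x)*R.from_matrix(np.c_[x,np.cross([0,0,-1],x),[0,0,-1]])
def rel(p,r,o=None):
    o=o or get_obs();T=rot(o["tool_rot"])
    return T.inv().apply(np.array(p)-o["eef_pos"]).round(3),(T.inv()*r).as_rotvec(degrees=True).round(1)
E
python3 - <<'E'
from h import *
for p in [(.12,-.43,.24),(.22,-.38,.25),(.31,-.31,.25),(.38,-.22,.25),(.43,-.13,.25),(.502,-.1,.2)]: print(p,*rel(p,target_rot()))
c=read_camera("top");print(onplane(c,[(515,283),(562,260)],.44).round(3))
E
```

```text
(0.12, -0.43, 0.24) [ 0.006 -0.228 -0.037] [-0.   0.   9.8]
(0.22, -0.38, 0.25) [ 0.116 -0.251 -0.047] [-0.   0.   9.8]
(0.31, -0.31, 0.25) [ 0.221 -0.296 -0.047] [-0.   0.   9.8]
(0.38, -0.22, 0.25) [ 0.311 -0.365 -0.047] [-0.   0.   9.8]
(0.43, -0.13, 0.25) [ 0.383 -0.44  -0.047] [-0.   0.   9.8]
(0.502, -0.1, 0.2) [ 0.46  -0.45   0.003] [-0.   0.   9.8]
[[ 0.385 -0.389  0.44 ]
 [ 0.434 -0.491  0.44 ]]
```

>>> arm_command(commands=[0.001, -0.04, -0.01, 0, 0, 0, 1, 0.002, -0.08, -0.02, 0, 0, 2, 1, 0.003, -0.12, -0.03, 0, 0, 4, 1, 0.004, -0.16, -0.037, 0, 0, 6, 1, 0.005, -0.2, -0.037, 0, 0, 8, 1, 0.006, -0.228, -0.037, 0, 0, 9.8, 1, 0.042, -0.236, -0.04, 0, 0, 9.8, 1, 0.08, -0.244, -0.044, 0, 0, 9.8, 1])

```text
t: 1.15
eef_pos: [0.1867, -0.3956, 0.2476]
tool_rot: [0.0, 0.999, 0.042, 0.0]
contact_force: [1.1, -1.4, 0.5]
gripper_width: 0.998
grasp_force: 0.0
```

Run:
```python
from h import *
print(get_obs()["eef_pos"],get_obs()["contact_force"])
for p in [(.22,-.38,.25),(.31,-.31,.25),(.38,-.22,.25),(.43,-.13,.25),(.502,-.1,.2)]: print(p,*rel(p,target_rot()))
```

```text
[ 0.18671285 -0.39559993  0.24755249] [ 1.09362895 -1.38226402  0.51713496]
(0.22, -0.38, 0.25) [ 0.034 -0.013 -0.002] [ 0.1 -0.  -0.2]
(0.31, -0.31, 0.25) [ 0.13  -0.075 -0.002] [ 0.1 -0.  -0.2]
(0.38, -0.22, 0.25) [ 0.207 -0.159 -0.003] [ 0.1 -0.  -0.2]
(0.43, -0.13, 0.25) [ 0.265 -0.244 -0.003] [ 0.1 -0.  -0.2]
(0.502, -0.1, 0.2) [ 0.339 -0.268  0.047] [ 0.1 -0.  -0.2]
```

>>> arm_command(commands=[0.034, -0.013, 0, 0, 0, 0, 1, 0.07, -0.034, 0, 0, 0, 0, 1, 0.105, -0.057, 0, 0, 0, 0, 1, 0.135, -0.08, 0, 0, 0, 0, 1, 0.165, -0.11, 0, 0, 0, 0, 1, 0.19, -0.14, 0, 0, 0, 0, 1, 0.215, -0.172, 0, 0, 0, 0, 1, 0.24, -0.205, 0, 0, 0, 0, 1])

```text
t: 1.95
eef_pos: [0.4093, -0.1701, 0.2474]
tool_rot: [0.0, 0.999, 0.043, 0.0]
contact_force: [1.4, -0.0, 0.4]
gripper_width: 1.002
grasp_force: 0.0
```

>>> arm_command(commands=[0.025, -0.032, 0, 0, 0, 0, 1, 0.05, -0.05, 0, 0, 0, 0, 1, 0.075, -0.058, 0.02, 0, 0, 0, 1, 0.098, -0.063, 0.045, 0, 0, 0, 1, 0.098, -0.063, 0.045, 0, 0, 0, 1])

```text
t: 2.45
eef_pos: [0.5011, -0.0982, 0.1993]
tool_rot: [-0.001, 0.999, 0.045, -0.002]
contact_force: [-0.4, -0.1, -0.6]
gripper_width: 0.995
grasp_force: 0.0
```

Run:
```python
from h import *
o=get_obs();print(o["t"],o["eef_pos"],rot(o["tool_rot"]).as_matrix().round(3))
for z in (.2,.12): print(*rel((.502,-.1,z),target_rot()))
s=read_camera("side");cv2.imwrite("pics/s2.png",cv2.resize(s["img"][190:350,250:450],None,fx=3.5,fy=3.5,interpolation=cv2.INTER_CUBIC)[:,:,::-1])
```

```text
2.45 [ 0.50107938 -0.09823186  0.19926244] [[ 0.996  0.089 -0.004]
 [ 0.089 -0.996  0.002]
 [-0.003 -0.003 -1.   ]]
[ 0.001  0.002 -0.001] [-0.2  0.2  0.1]
[0.001 0.002 0.079] [-0.2  0.2  0.1]
```

View pics/s2.png

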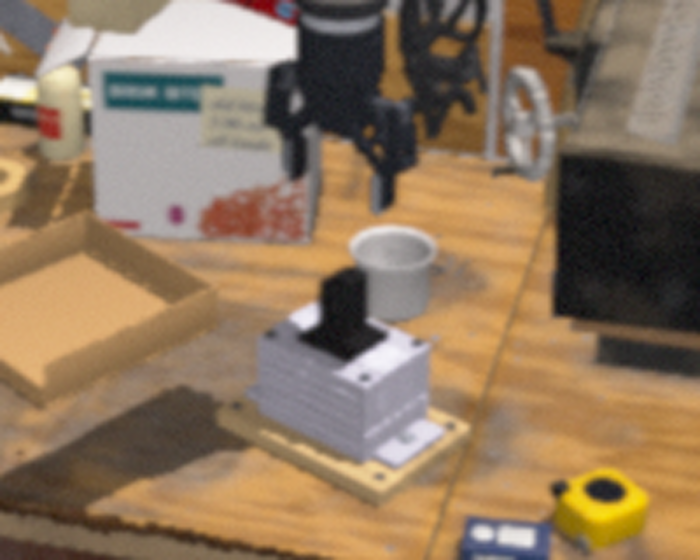

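The open fingers, at about (290,170) and (382,200) in the crop, straddle the grip at (345,300) in its thin direction. I'll descend and close.

>>> arm_command(commands=[0.001, 0.002, 0.03, 0, 0, 0, 1, 0.001, 0.002, 0.055, 0, 0, 0, 1, 0.001, 0.002, 0.078, 0, 0, 0, 1, 0.001, 0.002, 0.078, 0, 0, 0, 0.6, 0.001, 0.002, 0.078, 0, 0, 0, 0.3, 0.001, 0.002, 0.078, 0, 0, 0, 0.1, 0.001, 0.002, 0.078, 0, 0, 0, 0, 0.001, 0.002, 0.078, 0, 0, 0, 0], force=80)

```text
t: 3.3
eef_pos: [0.503, -0.1026, 0.1258]
tool_rot: [0.001, 0.999, 0.043, 0.001]
contact_force: [-1.0, -0.8, 7.4]
gripper_width: 0.253
grasp_force: 78.3
```

>>> arm_command(commands=[0, 0, 0, 0, 0, 0, 0, 0, 0, 0, 0, 0, 0, 0, 0, 0, 0, 0, 0, 0, 0])

```text
t: 3.6
eef_pos: [0.503, -0.1026, 0.1258]
tool_rot: [0.001, 0.999, 0.043, 0.001]
contact_force: [-2.1, -1.4, 6.9]
gripper_width: 0.253
grasp_force: 78.3
```

>>> arm_command(commands=[0, 0, -0.003, 0, 0, 0, 0, 0, 0, -0.005, 0, 0, 0, 0, 0, 0, -0.005, 0, 0, 0, 0])

```text
t: 3.9
eef_pos: [0.5016, -0.1026, 0.1288]
tool_rot: [0.0, 0.999, 0.043, -0.0]
contact_force: [2.1, -3.0, -9.5]
gripper_width: 0.246
grasp_force: 79.0
```

```bash
cat > o.py <<'E'
from h import *
o=get_obs();T=rot(o["tool_rot"])
r=(T*target_rot().inv()).as_rotvec(degrees=True)
Rz=R.from_euler('z',-YAW,degrees=True)
tl=np.radians(Rz.apply(r)[0])
tip=Rz.apply(o["eef_pos"]-[PX,PY,.098])*1000
# plug flange centre in plug-aligned frame (mm), with TCP H mm above flange underside along the plug axis
H=27.8; ax=np.array([0,-np.sin(tl),np.cos(tl)]);f=tip-H*ax
print("t",round(o["t"],2),"tilt",round(tl,3),"tip",tip.round(1),"flange",f.round(1),"foot z",(f-34*ax)[2].round(1),"F",Rz.apply(o["contact_force"]).round(1),"M",Rz.apply(o["torque"]).round(2),"w",round(o["gripper_width"],3))
E
python3 o.py
```

```text
t 3.9 tilt -0.0 tip [-0.6 -2.6 30.8] flange [-0.6 -2.6  3. ] foot z -31.0 F [ 1.8 -3.1 -9.5] M [-0.82 -0.47 -0.07] w 0.246
```

>>> arm_command(commands=[0, 0, 0.002, 0, 0, 0, 0, 0, 0, 0.002, 0, 0, 0, 0])

```text
t: 4.1
eef_pos: [0.5017, -0.1021, 0.1269]
tool_rot: [0.0, 0.999, 0.043, -0.0]
contact_force: [0.1, -2.5, -3.9]
gripper_width: 0.251
grasp_force: 79.6
```

```bash
python3 o.py
```

```text
t 4.1 tilt -0.0 tip [-0.5 -2.1 28.9] flange [-0.5 -2.1  1.1] foot z -32.9 F [-0.1 -2.5 -3.9] M [-0.58 -0.    0.02] w 0.251
```

>>> arm_command(commands=[0, 0.0015, -0.0015, 2.9, 0, 0, 0, 0, 0.003, -0.0029, 5.7, 0, 0, 0, 0, 0.003, -0.0029, 5.7, 0, 0, 0])

```text
t: 4.4
eef_pos: [0.5016, -0.1075, 0.1292]
tool_rot: [-0.05, 0.998, 0.041, -0.003]
contact_force: [0.4, -4.4, -9.8]
gripper_width: 0.249
grasp_force: 79.4
```

```bash
python3 o.py
```

```text
t 4.4 tilt 0.1 tip [-1.  -7.5 31.2] flange [-1.  -4.7  3.6] foot z -30.3 F [-0.  -4.5 -9.8] M [-1.64 -0.24  0.02] w 0.249
```

>>> arm_command(commands=[0, 0, 0.002, 0, 0, 0, 0, 0, 0.0015, 0.0005, 2.9, 0, 0, 0, 0, 0.003, -0.0005, 5.7, 0, 0, 0, 0, 0.003, -0.0005, 5.7, 0, 0, 0])

```text
t: 4.8
eef_pos: [0.5027, -0.1093, 0.1307]
tool_rot: [-0.099, 0.994, 0.042, -0.004]
contact_force: [-3.1, -5.5, 0.3]
gripper_width: 0.249
grasp_force: 80.3
```

```bash
python3 o.py
```

```text
t 4.8 tilt 0.199 tip [-0.1 -9.3 32.7] flange [-0.1 -3.8  5.4] foot z -27.9 F [-3.5 -5.2  0.3] M [-1.42  0.62  0.14] w 0.249
```

>>> arm_command(commands=[0, 0.001, -0.0025, 2.9, 0, 0, 0, 0, 0.001, -0.0025, 2.9, 0, 0, 0])

```text
t: 5.0
eef_pos: [0.5035, -0.1111, 0.1331]
tool_rot: [-0.124, 0.991, 0.042, -0.005]
contact_force: [-1.3, -5.4, 4.6]
gripper_width: 0.247
grasp_force: 81.0
```

```bash
python3 o.py
```

```text
t 5.0 tilt 0.248 tip [  0.6 -11.2  35.1] flange [ 0.6 -4.4  8.2] foot z -24.8 F [-1.7 -5.3  4.6] M [-0.99  0.48  0.14] w 0.247
```

```bash
cat >> o.py <<'E'
import sys
# args: triples tilt,fy,fz -> tool-relative rows
for a in sys.argv[1:]:
    th,fy,fz=map(float,a.split(','))
    w=np.array([0,fy,fz])+H*np.array([0,-np.sin(th),np.cos(th)])
    w[0]=tip[0]
    d=T.inv().apply(Rz.inv().apply(w-tip)).round(1)
    print(a,d,"rx",round(np.degrees(th-tl),1), (T.inv()*target_rot(np.degrees(th))).as_rotvec(degrees=True).round(1))
E
python3 o.py .248,-4.4,10.5 .15,-3.5,10 .07,-2.5,10 0,-2,10 -.07,-1.5,10 -.14,-.5,10.5
```

```text
t 5.0 tilt 0.248 tip [  0.6 -11.2  35.1] flange [ 0.6 -4.4  8.2] foot z -24.8 F [-1.7 -5.3  4.6] M [-0.99  0.48  0.14] w 0.247
.248,-4.4,10.5 [ 0.  -0.6 -2.3] rx -0.0 [-0.  -0.1 -0.2]
.15,-3.5,10 [-0.  -4.  -1.4] rx -5.6 [-5.6 -0.1 -0.2]
.07,-2.5,10 [-0.  -7.2 -0.9] rx -10.2 [-10.2  -0.1  -0.2]
0,-2,10 [-0.  -9.6 -0.3] rx -14.2 [-14.2  -0.1  -0.2]
-.07,-1.5,10 [ -0.  -12.    0.3] rx -18.2 [-18.2  -0.1  -0.2]
-.14,-.5,10.5 [ -0.  -14.9   0.8] rx -22.2 [-22.2  -0.1  -0.2]
```

>>> arm_command(commands=[0, -0.0006, -0.0023, 0, 0, 0, 0, 0, -0.004, -0.0014, -5.6, 0, 0, 0, 0, -0.007, -0.0009, -10.2, 0, 0, 0, 0, -0.0096, -0.0003, -14.2, 0, 0, 0, 0, -0.0096, -0.0003, -14.2, 0, 0, 0])

```text
t: 5.5
eef_pos: [0.5034, -0.0996, 0.1377]
tool_rot: [0.003, 0.999, 0.046, 0.002]
contact_force: [-0.9, -11.3, 7.9]
gripper_width: 0.249
grasp_force: 82.2
```

```bash
python3 o.py  0,-2,8 -.05,-1.5,9 -.1,-1,9 -.15,0,9 -.2,0,10 -.25,1,10
```

```text
t 5.5 tilt -0.006 tip [ 1.4  0.3 39.7] flange [ 1.4  0.1 11.9] foot z -22.1 F [ -1.9 -11.2   7.9] M [-3.    0.4  -0.05] w 0.249
0,-2,8 [-0.   2.2  3.9] rx 0.4 [ 0.4 -0.2  0.3]
-.05,-1.5,9 [-0.   0.4  3. ] rx -2.5 [-2.5 -0.2  0.3]
-.1,-1,9 [-0.  -1.5  3. ] rx -5.4 [-5.4 -0.2  0.3]
-.15,0,9 [ 0.  -3.9  3.2] rx -8.2 [-8.2 -0.2  0.3]
-.2,0,10 [ 0.  -5.3  2.4] rx -11.1 [-11.1  -0.3   0.3]
-.25,1,10 [ 0.  -7.6  2.7] rx -14.0 [-14.   -0.3   0.3]
```

```bash
python3 - <<'E'
from h import *
s=read_camera("side")
a=cv2.resize(s["img"][225:335,300:400],None,fx=5,fy=5,interpolation=cv2.INTER_CUBIC)
cv2.imwrite("pics/s3.png",a[:,:,::-1])
E
python3 o.py
```

```text
t 5.55 tilt -0.004 tip [ 1.4 -0.4 39.6] flange [ 1.4 -0.5 11.8] foot z -22.2 F [-2.2 -6.1 11.3] M [-1.77  0.53 -0.03] w 0.248
```

View pics/s3.png

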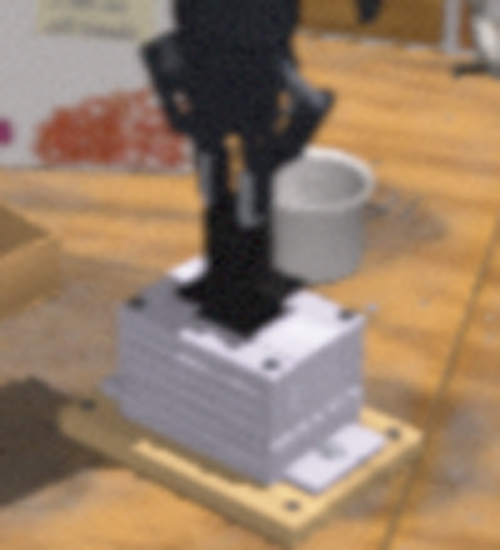

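The flange at about (240,300) stands clear of the casing, and the casing looks seated on its board. The force shows I'm pushing down, so I'll ease up.

>>> arm_command(commands=[0, 0, -0.003, 0, 0, 0, 0, 0, 0, -0.004, 0, 0, 0, 0, 0, 0, -0.004, 0, 0, 0, 0])

```text
t: 5.85
eef_pos: [0.5025, -0.0998, 0.1398]
tool_rot: [-0.0, 0.999, 0.044, 0.001]
contact_force: [0.3, -3.7, 1.9]
gripper_width: 0.246
grasp_force: 81.4
```

```bash
python3 o.py
```

```text
t 5.85 tilt 0.001 tip [ 0.5  0.2 41.8] flange [ 0.5  0.2 14. ] foot z -20.0 F [-0.1 -3.7  1.9] M [-1.06 -0.06 -0.01] w 0.246
```

>>> arm_command(commands=[0, 0, -0.002, 0, 0, 0, 0, 0, 0, -0.002, 0, 0, 0, 0])

```text
t: 6.05
eef_pos: [0.5016, -0.0998, 0.1406]
tool_rot: [-0.001, 0.999, 0.044, -0.0]
contact_force: [3.6, -3.3, -10.3]
gripper_width: 0.249
grasp_force: 80.0
```

```bash
python3 o.py 0,0,16 -.05,0,16.5 -.1,0,17 -.15,0,17 -.2,0,17 -.25,0,17
```

```text
t 6.05 tilt 0.002 tip [-0.4  0.3 42.6] flange [-0.4  0.3 14.8] foot z -19.2 F [  3.3  -3.6 -10.3] M [-0.95 -0.78 -0.07] w 0.249
0,0,16 [-0.   0.3 -1.2] rx -0.1 [-0.1  0.   0. ]
-.05,0,16.5 [-0.  -1.1 -1.7] rx -3.0 [-3.  0.  0.]
-.1,0,17 [-0.  -2.5 -2. ] rx -5.9 [-5.9  0.   0. ]
-.15,0,17 [-0.  -3.9 -1.9] rx -8.7 [-8.7  0.   0. ]
-.2,0,17 [ 0.  -5.3 -1.6] rx -11.6 [-11.6   0.    0. ]
-.25,0,17 [ 0.  -6.6 -1.3] rx -14.5 [-14.5   0.    0. ]
```

Run:
```python
from h import *
s=read_camera("side")
for fz in (0,.0145):
  for cx,cy in((-29,30),(-29,-30),(29,-30)):
    a=np.radians(YAW);w=[PX+(cx*np.cos(a)-cy*np.sin(a))/1e3,PY+(cx*np.sin(a)+cy*np.cos(a))/1e3]
    print(fz,cx,cy,proj(s,[*w,.098+fz]).round(1),proj(s,[*w,.106+fz]).round(1))
a=cv2.resize(s["img"][260:310,320:380],None,fx=10,fy=10,interpolation=cv2.INTER_CUBIC)
cv2.imwrite("pics/s4.png",a[:,:,::-1])
```

```text
0 -29 30 [[332.6 286.9]] [[332.6 284.6]]
0 -29 -30 [[347.8 293.8]] [[347.8 291.5]]
0 29 -30 [[359.8 285.9]] [[359.9 283.7]]
0.0145 -29 30 [[332.6 282.8]] [[332.6 280.5]]
0.0145 -29 -30 [[347.9 289.6]] [[347.9 287.3]]
0.0145 29 -30 [[359.9 281.9]] [[360.  279.6]]
```

View pics/s4.png

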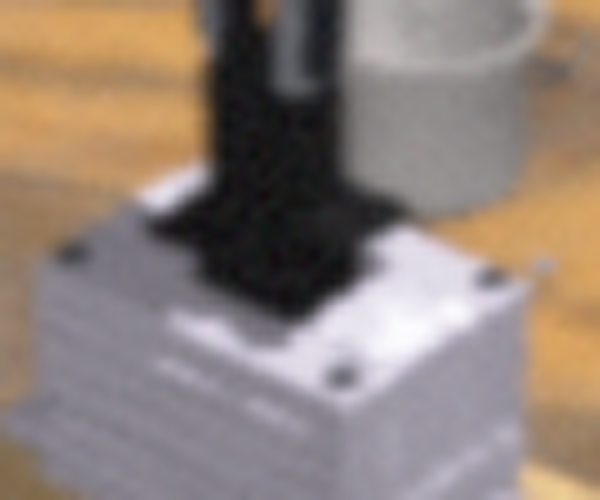

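The near bolt at crop (340,375) has not moved, so the casing is down. The flange corners have risen 3–4 px and the narrower shank shows beneath, so the plug is about 13 mm out with its upper ribs freed. Next is the other way.

```bash
python3 o.py -.06,0.5,15 -.12,2,16 -.18,3,17 -.23,4,18
```

```text
t 6.1 tilt 0.002 tip [-0.4  0.3 42.5] flange [-0.4  0.3 14.7] foot z -19.3 F [ 2.9 -2.7 -9.9] M [-0.9  -0.79 -0.03] w 0.249
-.06,0.5,15 [-0.  -1.9 -0.3] rx -3.6 [-3.6  0.  -0. ]
-.12,2,16 [-0.  -5.1 -1.1] rx -7.0 [-7.  0. -0.]
-.18,3,17 [-0.  -7.7 -1.9] rx -10.5 [-10.5   0.   -0. ]
-.23,4,18 [ -0.  -10.1  -2.6] rx -13.3 [-13.3   0.    0. ]
```

>>> arm_command(commands=[0, -0.002, 0.001, -3.6, 0, 0, 0, 0, -0.005, 0, -7, 0, 0, 0, 0, -0.0075, -0.001, -10.5, 0, 0, 0, 0, -0.0075, -0.001, -10.5, 0, 0, 0])

```text
t: 6.5
eef_pos: [0.5011, -0.0896, 0.1426]
tool_rot: [0.091, 0.995, 0.046, 0.004]
contact_force: [-0.7, 0.2, 1.6]
gripper_width: 0.252
grasp_force: 81.5
```

```bash
python3 o.py -.23,4,18 -.28,5,19
```

```text
t 6.5 tilt -0.181 tip [ 0.1 10.4 44.6] flange [ 0.1  5.4 17.2] foot z -16.2 F [-0.7  0.2  1.6] M [-0.25  0.21 -0.05] w 0.252
-.23,4,18 [-0.   0.2 -0.5] rx -2.8 [-2.8 -0.   0.3]
-.28,5,19 [ 0.  -2.  -1.5] rx -5.6 [-5.6 -0.   0.3]
```

>>> arm_command(commands=[0, -0.001, -0.002, -2.8, 0, 0, 0, 0, -0.002, -0.003, -5.6, 0, 0, 0, 0, -0.002, -0.003, -5.6, 0, 0, 0])

```text
t: 6.8
eef_pos: [0.5001, -0.0869, 0.1435]
tool_rot: [0.137, 0.99, 0.045, 0.005]
contact_force: [0.4, 4.3, -6.8]
gripper_width: 0.249
grasp_force: 80.5
```

```bash
python3 o.py -.2,5,22 -.1,3,22 0,0,22 .1,-2,22 .2,-4,23
```

```text
t 6.8 tilt -0.275 tip [-0.7 13.2 45.5] flange [-0.7  5.7 18.7] foot z -14.0 F [ 0.8  4.3 -6.8] M [ 1.95 -0.13  0.02] w 0.249
-.2,5,22 [-0.   3.6 -2.9] rx 4.3 [4.3 0.1 0.2]
-.1,3,22 [-0.   8.3 -2. ] rx 10.0 [10.   0.1  0.2]
0,0,22 [-0.  13.9 -0.6] rx 15.8 [15.8  0.1  0.2]
.1,-2,22 [-0.1 18.4  0.9] rx 21.5 [21.5  0.1  0.2]
.2,-4,23 [-0.1 23.2  1.6] rx 27.2 [27.2  0.1  0.2]
```

>>> arm_command(commands=[0, 0.003, -0.001, 4.3, 0, 0, 0, 0, 0.0083, -0.0005, 10, 0, 0, 0, 0, 0.0135, 0.001, 15.8, 0, 0, 0, 0, 0.0135, 0.001, 15.8, 0, 0, 0])

```text
t: 7.2
eef_pos: [0.5039, -0.1045, 0.1496]
tool_rot: [-0.003, 0.999, 0.039, 0.002]
contact_force: [-1.8, 14.7, 12.2]
gripper_width: 0.245
grasp_force: 82.8
```

```bash
python3 o.py .06,-1,21 .12,-2,22 .18,-3.5,23 .23,-5,24 .28,-6,25
```

```text
t 7.2 tilt 0.005 tip [ 1.5 -4.7 51.6] flange [ 1.5 -4.5 23.8] foot z -10.2 F [-0.5 14.8 12.2] M [4.06 0.13 0.05] w 0.245
.06,-1,21 [-0.  -2.   2.9] rx 3.2 [ 3.2 -0.3 -0.5]
.12,-2,22 [-0.   0.7  2. ] rx 6.6 [ 6.6 -0.3 -0.5]
.18,-3.5,23 [0.  3.8 1.3] rx 10.0 [10.  -0.3 -0.5]
.23,-5,24 [0.1 6.7 0.5] rx 12.9 [12.9 -0.3 -0.5]
.28,-6,25 [ 0.1  9.  -0.1] rx 15.8 [15.8 -0.3 -0.5]
```

>>> arm_command(commands=[0, -0.003, -0.003, 0, 0, 0, 0, 0, -0.004, -0.004, 0, 0, 0, 0, 0, -0.004, -0.004, 0, 0, 0, 0])

```text
t: 7.5
eef_pos: [0.5015, -0.1002, 0.1515]
tool_rot: [0.002, 0.999, 0.043, 0.0]
contact_force: [-0.2, -1.1, -0.4]
gripper_width: 0.246
grasp_force: 81.2
```

```bash
python3 o.py .06,-1.5,25 .12,-3,26 .18,-4,26 .23,-5,27 .28,-6,28
```

```text
t 7.5 tilt -0.003 tip [-0.5 -0.2 53.5] flange [-0.5 -0.3 25.7] foot z -8.3 F [-0.3 -1.1 -0.4] M [-0.22 -0.05 -0.06] w 0.246
.06,-1.5,25 [0.  3.  0.8] rx 3.6 [ 3.6  0.  -0.1]
.12,-3,26 [ 0.   6.1 -0. ] rx 7.1 [ 7.1 -0.  -0.1]
.18,-4,26 [0.  8.8 0.2] rx 10.5 [10.5 -0.  -0.1]
.23,-5,27 [ 0.  11.1 -0.5] rx 13.4 [13.4 -0.  -0.1]
.28,-6,28 [ 0.  13.5 -1.1] rx 16.2 [16.2 -0.  -0.1]
```

>>> arm_command(commands=[0, 0, -0.002, 0, 0, 0, 0, 0, 0, -0.004, 0, 0, 0, 0, 0, 0, -0.004, 0, 0, 0, 0])

```text
t: 7.8
eef_pos: [0.5018, -0.0995, 0.1556]
tool_rot: [0.002, 0.999, 0.043, 0.0]
contact_force: [0.6, -0.2, -1.9]
gripper_width: 0.247
grasp_force: 81.1
```

```bash
python3 o.py
```

```text
t 7.8 tilt -0.004 tip [-0.2  0.5 57.6] flange [-0.2  0.4 29.8] foot z -4.2 F [ 0.6 -0.3 -1.9] M [ 0.03 -0.06  0.01] w 0.247
```

>>> arm_command(commands=[0, 0, -0.01, 0, 0, 0, 0, 0, 0, -0.025, 0, 0, 0, 0, 0, 0, -0.045, 0, 0, 0, 0, 0, 0, -0.055, 0, 0, 0, 0, 0, 0, -0.055, 0, 0, 0, 0])

```text
t: 8.3
eef_pos: [0.5029, -0.0994, 0.2122]
tool_rot: [0.002, 0.999, 0.043, 0.002]
contact_force: [0.4, 0.0, -2.3]
gripper_width: 0.248
grasp_force: 81.2
```

```bash
python3 o.py
python3 - <<'E'
from h import *
for p in [(.48,.05,.21),(.45,.17,.21),(.441,.214,.21),(.441,.214,.10),(.441,.214,.068)]: print(p,*rel(p,target_rot()))
s=read_camera("side")
a=cv2.resize(s["img"][200:340,250:400],None,fx=4,fy=4,interpolation=cv2.INTER_CUBIC)
cv2.imwrite("pics/s5.png",a[:,:,::-1])
E
```

```text
t 8.3 tilt -0.005 tip [  0.9   0.5 114.2] flange [ 0.9  0.4 86.4] foot z 52.4 F [ 0.4 -0.  -2.3] M [ 0.02  0.05 -0.01] w 0.248
(0.48, 0.05, 0.21) [-0.01  -0.151  0.002] [ 0.3 -0.2 -0. ]
(0.45, 0.17, 0.21) [-0.029 -0.273  0.001] [ 0.3 -0.2 -0. ]
(0.441, 0.214, 0.21) [-0.034 -0.318  0.001] [ 0.3 -0.2 -0. ]
(0.441, 0.214, 0.1) [-0.035 -0.318  0.111] [ 0.3 -0.2 -0. ]
(0.441, 0.214, 0.068) [-0.035 -0.318  0.143] [ 0.3 -0.2 -0. ]
```

View pics/s5.png

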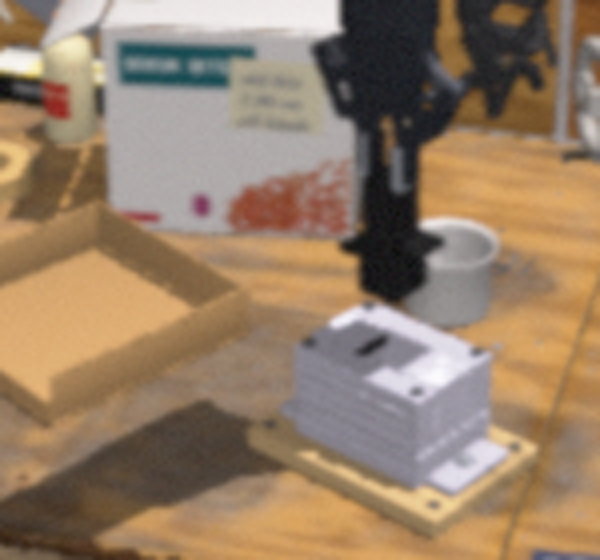

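The plug is out and hangs upright at (395,240), and the casing is down on its board with the port visible at (375,345). Now I carry the plug to the tray.

>>> arm_command(commands=[-0.002, -0.03, 0, 0, 0, 0, 0, -0.005, -0.07, 0, 0, 0, 0, 0, -0.01, -0.115, 0, 0, 0, 0, 0, -0.015, -0.16, 0, 0, 0, 0, 0, -0.02, -0.205, 0, 0, 0, 0, 0, -0.026, -0.25, 0, 0, 0, 0, 0, -0.032, -0.295, 0, 0, 0, 0, 0, -0.035, -0.318, 0, 0.3, 0, 0, 0])

```text
t: 9.15
eef_pos: [0.4371, 0.2186, 0.2088]
tool_rot: [-0.002, 0.999, 0.046, -0.001]
contact_force: [1.0, -0.1, -1.8]
gripper_width: 0.247
grasp_force: 81.1
```

>>> arm_command(commands=[0, 0, 0.03, 0, 0, 0, 0, 0, 0, 0.07, 0, 0, 0, 0, 0, 0, 0.105, 0, 0, 0, 0, 0, 0, 0.125, 0, 0, 0, 0, 0, 0, 0.135, 0, 0, 0, 0, 0, 0, 0.135, 0, 0, 0, 0])

```text
t: 9.75
eef_pos: [0.4381, 0.2141, 0.0729]
tool_rot: [-0.0, 0.999, 0.044, -0.002]
contact_force: [0.5, 0.6, -2.4]
gripper_width: 0.249
grasp_force: 81.1
```

```bash
python3 o.py
python3 - <<'E'
from h import *
o=get_obs();print(rel((.441,.214,.068),target_rot()),o["eef_pos"],o["contact_force"])
E
```

```text
t 9.75 tilt 0.001 tip [-36.3 318.5 -25.1] flange [-36.3 318.5 -52.9] foot z -86.9 F [ 0.6  0.6 -2.4] M [-0.   -0.04 -0.  ] w 0.249
(array([0.003, 0.   , 0.005]), array([-0. ,  0.2, -0. ])) [0.43809296 0.21410696 0.07289159] [ 0.50114402  0.61576203 -2.41027424]
```

>>> arm_command(commands=[0, 0, 0.003, 0, 0, 0, 0, 0, 0, 0.006, 0, 0, 0, 0, 0, 0, 0.007, 0, 0, 0, 0, 0, 0, 0.007, 0, 0, 0, 0])

```text
t: 10.15
eef_pos: [0.4396, 0.2147, 0.0678]
tool_rot: [-0.001, 0.999, 0.043, 0.0]
contact_force: [-0.0, 0.3, -2.4]
gripper_width: 0.247
grasp_force: 81.1
```

>>> arm_command(commands=[0, 0, 0.002, 0, 0, 0, 0, 0, 0, 0.004, 0, 0, 0, 0, 0, 0, 0.004, 0, 0, 0, 0])

```text
t: 10.45
eef_pos: [0.4406, 0.2152, 0.0655]
tool_rot: [-0.001, 0.999, 0.043, 0.001]
contact_force: [-3.5, -3.8, 19.3]
gripper_width: 0.25
grasp_force: 83.8
```

>>> arm_command(commands=[0, 0, -0.003, 0, 0, 0, 0, 0, 0, -0.003, 0, 0, 0, 0])

```text
t: 10.65
eef_pos: [0.4396, 0.2149, 0.0668]
tool_rot: [-0.001, 0.999, 0.043, 0.0]
contact_force: [-0.2, 0.4, -1.7]
gripper_width: 0.247
grasp_force: 81.1
```

>>> arm_command(commands=[0, 0, 0.001, 0, 0, 0, 0, 0, 0, 0.001, 0, 0, 0, 0.4, 0, 0, 0.001, 0, 0, 0, 0.6, 0, 0, 0.001, 0, 0, 0, 0.75, 0, 0, 0.001, 0, 0, 0, 0.75, 0, 0, 0.001, 0, 0, 0, 0.75])

```text
t: 11.25
eef_pos: [0.4393, 0.2147, 0.0653]
tool_rot: [-0.001, 0.999, 0.043, -0.0]
contact_force: [0.7, 0.1, -0.0]
gripper_width: 0.749
grasp_force: 0.0
```

>>> arm_command(commands=[0, 0, -0.015, 0, 0, 0, 0.75, 0, 0, -0.035, 0, 0, 0, 0.75, 0, 0, -0.06, 0, 0, 0, 0.75, 0, 0, -0.09, 0, 0, 0, 0.75, 0, 0, -0.125, 0, 0, 0, 0.75, 0, 0, -0.16, 0, 0, 0, 0.75, 0, 0, -0.16, 0, 0, 0, 0.75])

```text
t: 11.95
eef_pos: [0.4417, 0.2165, 0.2311]
tool_rot: [-0.003, 0.999, 0.043, 0.004]
contact_force: [0.3, 0.7, -0.6]
gripper_width: 0.751
grasp_force: 0.0
```

Run:
```python
from h import *
s=read_camera("side");o=get_obs();print(o["eef_pos"],o["contact_force"],o["t"])
a=cv2.resize(s["img"][190:340,210:400],None,fx=4,fy=4,interpolation=cv2.INTER_CUBIC)
cv2.imwrite("pics/s6.png",a[:,:,::-1])
```

```text
[0.44064105 0.2154927  0.22859125] [-0.1108652   0.42218175  0.16824019] 12.0
```

View pics/s6.png

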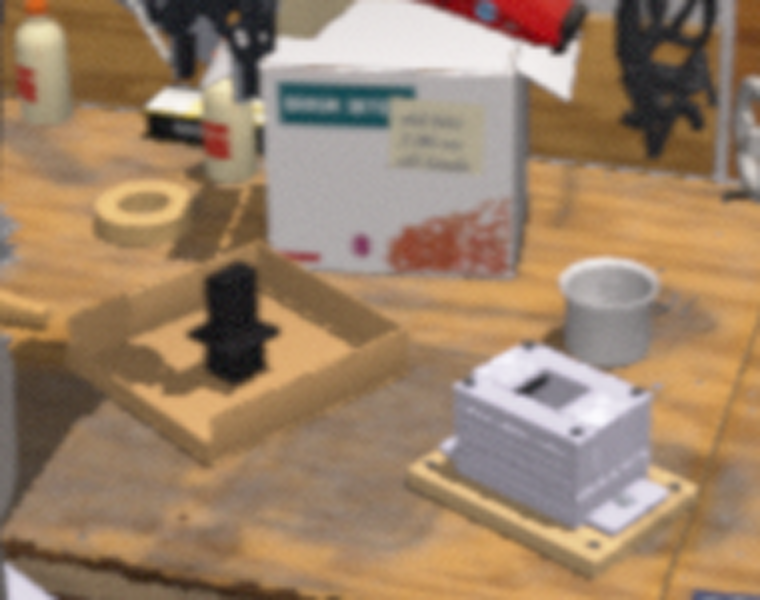

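The plug stands upright in the tray at (235,325), released, and the casing is seated on its board at (550,430). The gripper is clear above.

```bash
python3 -c "
from station import *
print(hand_in())"
```

```text
the job is handed in; nothing more can be done
None
```

I rocked the plug out of the port and stood it upright, released, in the tray. The casing is down on its board and the arm kept clear of the bystanders. I handed the job in at about 12 s, but no verdict was returned.

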